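# Photograph the bead-ball model

### The arm

A 6-joint arm with a two-finger parallel gripper is mounted at the origin on the work surface. World frame = base frame: x ahead of the robot, y to its left, z up, the work surface at z = 0. Lengths are in mm, angles in degrees, forces in N, time in s.
With the tool pointing down it reaches from about 350 to 850 mm from the base axis. Payload 8.1 kg.
Tool frame: the origin (TCP) lies midway between the tips of the shut fingers; the grasp point (between the pads) lies 19 mm behind it (r.grasp_offset is the distance from the TCP to the grasp point, in mm); z points along the fingers, x is the direction in which the jaws open and shut, and the axes are right-handed (so a half turn about z gives the same grasp; the last joint's range is limited). The gripper opens to 85 mm and grips with 20 to 120 N. Pads are 22 mm wide; open, the fingers measure 114 mm over their backs; the gripper's body (76 mm by 85 mm) begins 54 mm behind the grasp point. The pads swing forward as they close: fully open they stand 13 mm farther back than shut.
Start: joints at [69.477, 7.471, 85.268, -0, 87.261, -4.893], TCP at [161.635, 577.823, 231.292] pointing down, gripper open.
Joint ranges: [-169.43, 169.43], [-51.17, 129.36], [1.28, 143.12], [-76.62, 256.62], [0, 156.53], [-152.29, 152.29]. Speed limits (degrees/s): [136.94, 136.94, 159.86, 180, 180, 180].

### API

Orientations are given as [roll, pitch, yaw] about the fixed x, y, z axes, in that order (R = Rz(yaw) Ry(pitch) Rx(roll)).
In Python, from bench import r, optics, hand_in gives the robot as it stands.
- The arm moves only by the shell command python3 -m pendant 'ROWS' [FORCE]. ROWS is JSON, a list of rows, each a list of 5 numbers: the opening, from 0 (shut) to 1 (fully open), then the shift along the tool's x, y, z in mm, then the turn about the tool's z in degrees. A call has 1 to 10 rows; each row shifts and turns the commanded pose from where the row before left it, along the tool's axes as they then stand; what a row does not reach is not made up. A row lasts 1/10 s, in which the tool goes at most 50 mm and 8.59 degrees, less where a joint would pass 70% of its speed; a pose out of reach is approached as far as the arm can. A call with a gripper value outside its range is refused whole. The fingers move at their own pace and stop on an object; FORCE is the grip in N (left out, the last holds). Time passes only in rows, so rows that do not move let the fingers close. It gives the time, the measured TCP pose, the force and the opening at its end, in the units of the state.
- r.sense(): the state, without advancing time (a new reading comes with each control period).
- optics.snapshot(name): name is "scene" or "top" or "wrist"; returns (picture, depth): 400x640x3 uint8, blue, green, red; 400x640 float32, mm along the optical axis (not along the pixel's ray), 0 where there is no reading.
- optics.camera_params(name): a dict with "camera_matrix" (3x3 intrinsics, pixels), "k1" (the pictures are not rectified: a ray, as slopes to the right and down, at radius r is drawn at 1 + k1 r^2 times it, then the intrinsics apply), "eye" and "orientation" of the camera in the world. Camera axes: x right, y down, z forward; pixel columns grow to the right and rows downward; lengths in mm; the calibration is good to about 2 mm. A picture is of the moment at which its call begins: read the wrist's pose just before it. camera_params takes no time and is no camera call; for the wrist camera it gives the pose at the moment of the call.
- hand_in(): hands the job in, once; it reports no verdict.
Trained networks look in the newest picture that a camera, given by its name, has taken for a name from the list of things; names that differ only in an ending like _2 or _b are one class to them, and where a whole thing is asked for, a point or a joint stands for the part that bears it (a point fixed in the world has none). Each returns a list of dicts, best first, with "score" (0 to 1); they miss things now and then, are a little off and sometimes report something else, mostly with a low value. They report only what shows in the picture. A call takes as long as a camera call. They do not tell look-alikes from the thing itself.
- optics.search_frame(camera, query): "at" ([x, y, z] in mm, in world coordinates, good to about 4 mm: the middle of the surface that is visible of it).
The state is a dict: "time": time; "joint_pos": joint angles; "qd": joint speeds; "joint_efforts": joint torques, N m; "tool_pos": TCP position; "tcp_rot": TCP orientation; "ft_force": force on the tool from outside, world axes, zero at the start; "wrist_torque": the same for the moment, N m; "finger_gap": finger opening in mm.
Only numpy, scipy, OpenCV 4.12 (cv2) and the standard library are available. Lean on these libraries where they do the work, as an engineer would, in place of code of your own. Each camera call takes 0.05 s, during which the arm holds its last target. There are 200 camera calls.

### The job

Photograph the bead-ball model: push it by its round wooden base, sliding on the board and not lifted, fully home in the V-stop so that it bears on both jaws; its beads are only glued, so do not touch them. Then half-press the camera's shutter button to its first click and keep it there, at least a second, until the lens has run out and focused; from there press it all the way down to take the picture, and let go. The model must stay home in the V-stop, and the ring model and the other things on the board must be left where they are.

Things in the scene. Friction and masses are not known exactly. Their poses are not given: they have to be found in the camera images.
- board: grey photo board, 380 (x) by 560 (y) by 12 mm thick, fixed flat on the table; the task's things stand on it. Origin on its underside, 10 mm in y from its middle. x points from the robot along the V-stop's axis, y to the camera's side, z up. Fixed on it: a pale card 130 mm tall at y = -235 mm, x = -5 to 145; an LED panel 105 mm tall at (160, -185).
- seat (a point): where ball_base lies when the model is home: board x 70, y -50 mm, 10 mm above its top. The V-stop: two smooth white bars 14 mm thick, 16 mm high, 45 degrees either side of the board's x axis, inner faces tangent to a 120 mm circle about this point on its far side. It opens to -x: 187 mm wide 8 mm before this point, 17 mm wide 76 mm past it. Pushed along x from less than 25 mm off the axis, a base slides to the middle.
- ball_base (a point): centre, half-way up, of the ball model's round plywood base: a disc of 120 mm diameter, 20 mm high, loose on the board, with the ball of beads fixed on its middle; 0.15 to 0.31 kg in all. It starts on the robot's side of the V-stop, to the right or left of its axis; the ring model stands on the other side.
- ball: ball of blue beads (a football-shaped cage), 58 mm diameter, fixed on the middle of that base; origin at its centre, 37 mm above ball_base; its top is 66 mm above ball_base. Not to be touched.
- ring_base (a point): centre, half-way up, of the ring model's base: an equal plywood disc, 120 mm diameter, 20 mm high, with a ring of the same blue beads lying flat on it (100 mm outer diameter, 29 mm high). Loose, to be left alone.
- camera: black camera fixed over the board, axes as the board's, lens pointing to -y. Origin on the board's top under its middle. Body 132 (x) by 40 mm (y), top 98 mm above the board; finder hump in the middle, 46 by 52 mm, to 113 mm; hand grip at the -x end, 21 mm forward to -y; lens 62 mm diameter, axis 55 mm above the board, front 81 mm from the origin (91 when run out).
- shutter_top (a point): top middle of the shutter button: an aluminium mushroom cap, 25 mm diameter, on a stem on the camera's hand grip (50 mm to -x, 24 mm to -y of the camera's origin), pressed straight down. Unpressed it is 110 mm above the board, 12 mm above the collar round it; the taller finder hump begins 31 mm from it towards +x. The point moves with the cap.
- shutter (a joint): first stage of the shutter button, m: 0 unpressed, 0.0035 at the first click. It takes about 2 N to start and 4 N to reach the click; it springs back.
- release (a joint): second stage of the shutter button, m: how far the button has gone past the first click. It stays 0 until the finger presses with more than 8.5 N; fully down is 0.0035 at about 10 N, where the picture is taken (beyond 0.0025); it springs back. The whole travel of the cap is 7 mm.
- lens_front (a point): middle of the front of the lens. The inner lens barrel runs out of the lens to the camera's -y: this point lies 81 mm from the camera's origin in y at rest and 91 mm (within about 1.5) when focused. It runs out by itself, past 88 mm about 0.6 s after the button has reached its first click, and returns when the button is let go. A picture taken with it at less than 87 mm is spoilt.
- spare_lens: a spare black lens standing on the board beside the camera on the robot's side, 66 mm diameter, 70 mm high; loose, to be left alone. Origin under its centre.
- lens_cap: black lens cap, a disc of 62 mm diameter, 8 mm high, lying on the board beyond the V-stop; loose, to be left alone. Origin under its centre.
There are look-alikes about, which are no part of the job. What is shaped like the part that bears ball_base but red or yellow is not meant.

How it is judged (in metres and radians):
On the way, in this order (a step that is already met when the one before it is completed fails the run):
1. the ball model stands home in the V-stop (horizontal distance between ball_base and seat below 0.005 m and angle between ball_base's own z axis and vertical below 0.08 rad), for 0.3 s.
2. the shutter button is held half-pressed at its first click until the lens has focused, with the model home (all of step 1 and value of joint shutter above 0.0025 m and value of joint release below 0.0015 m and y of lens_front in the frame of camera below -0.087 m), for 0.3 s.
3. the shutter button is pressed right down, with the model home (all of step 1 and value of joint release above 0.0025 m), for 0.05 s.
At the end, for the whole second after the job is handed in: Ball model upright and at rest in the V-stop, its base within 5 mm of the seat; button half-pressed till focused, then fully pressed, now let go (both stages under 1 mm); ring model, spare lens and lens cap within 15 mm of their starts (all of step 1 and linear speed of ball below 0.01 m/s and value of joint each of shutter, release below 0.001 m and distance of each of ring_base, spare_lens, lens_cap from where it was at the start of the episode below 0.015 m); the robot touches nothing.
It fails at once if the glued beads of the ball are touched (more than 1 N) (contact force between ball and anything else above 1 N).
It fails at once if the ball model is lifted off the board (more than 10 mm) or tipped (more than 0.2 rad) (z of ball_base in the frame of board above 0.032 m or angle between ball_base's own z axis and vertical above 0.2 rad).
It fails at once if the button is pressed right down before the lens has focused (lens run out by less than 6 mm) (value of joint release above 0.0025 m and not (y of lens_front in the frame of camera below -0.087 m)).
It fails at once if a picture is taken with the model not home in the V-stop (value of joint release above 0.0025 m and not (horizontal distance between ball_base and seat below 0.005 m and angle between ball_base's own z axis and vertical below 0.08 rad)).
It fails at once if the ring model, the spare lens or the lens cap is shifted by more than 15 mm (distance of any of ring_base, spare_lens, lens_cap from where it was at the start of the episode above 0.015 m).
It also fails if it takes over 72 s, if anything falls off the work surface, if the arm or the gripper's body presses on something with over 40 N, if the wrist force passes 120 N, or if a joint passes its speed limit or range.

## Working session

There is one attempt and no reset: what is moved stays moved. The work goes in short steps, Python scripts to look and compute and a shell command to move; the robot and the scene stay as the last step left them, time stands still between calls to the robot, and variables do not carry over. Pictures are saved under pics/ and viewed, about 8 in all and at most 12, crops included, and the job is handed in when it is done.

```bash
mkdir -p pics
python3 - <<'E'
from bench import r, optics
import cv2, numpy as np
s=r.sense(); print(s['time'],s['tool_pos'],s['tcp_rot'],s['finger_gap'],r.grasp_offset)
ims={}
for n in ['scene','top']:
    im,d=optics.snapshot(n); np.savez(f'pics/{n}.npz',im=im,d=d); cv2.imwrite(f'pics/{n}0.png',im)
    p=optics.camera_params(n); print(n,p)
    for q in ['ball_base','ball','ring_base','camera','shutter_top','spare_lens','lens_cap','board']:
        print(n,q,[(np.round(x['at']).tolist(),round(x['score'],2)) for x in optics.search_frame(n,q)][:4])
E
```

```text
0.0 [161.44286213 577.30779763 230.25233687] [-1.79991756e+02  1.04344126e-01  7.43710313e+01] 85.36327208346869 18.700000000000003
scene {'camera_matrix': array([[461.27595127,   0.        , 325.06320199],
       [  0.        , 461.27595127, 202.10663032],
       [  0.        ,   0.        ,   1.        ]]), 'k1': -0.08928931036702273, 'eye': array([ 870.9011519 , -458.07649574, 1060.30027528]), 'orientation': array([-145.84020045,    0.27742752,   33.75729575])}
scene ball_base [([346.0, 395.0, 21.0], 0.96), ([526.0, 146.0, 32.0], 0.87), ([292.0, 249.0, 25.0], 0.57), ([637.0, 224.0, 119.0], 0.4)]
scene ball [([521.0, 152.0, 71.0], 0.88), ([288.0, 252.0, 54.0], 0.75), ([338.0, 407.0, 57.0], 0.62)]
scene ring_base [([486.0, -115.0, 40.0], 0.96)]
scene camera [([687.0, 212.0, 96.0], 0.65)]
scene shutter_top []
scene spare_lens [([575.0, 283.0, 78.0], 0.83), ([614.0, -1.0, 11.0], 0.51)]
scene lens_cap [([738.0, 67.0, 16.0], 0.65)]
scene board [([617.0, -2.0, 14.0], 0.95)]
top {'camera_matrix': array([[405.13134478,   0.        , 315.4941618 ],
       [  0.        , 405.13134478, 195.57546343],
       [  0.        ,   0.        ,   1.        ]]), 'k1': 0.010635414846287326, 'eye': array([ 327.92284193,   70.83119259, 1003.06845999]), 'orientation': array([-169.83793062,    0.90341231,  -88.87912565])}
top ball_base [([509.0, 155.0, 29.0], 0.85), ([286.0, 261.0, 24.0], 0.83), ([332.0, 405.0, 23.0], 0.81)]
top ball [([335.0, 413.0, 60.0], 0.97), ([283.0, 258.0, 63.0], 0.67), ([512.0, 162.0, 79.0], 0.59)]
top ring_base []
top camera [([671.0, 222.0, 107.0], 0.66), ([633.0, 224.0, 125.0], 0.41)]
top shutter_top []
top spare_lens [([556.0, 295.0, 79.0], 0.66)]
top lens_cap [([741.0, 73.0, 17.0], 0.59)]
top board [([589.0, 31.0, 11.0], 0.78)]
```

View pics/scene0.png

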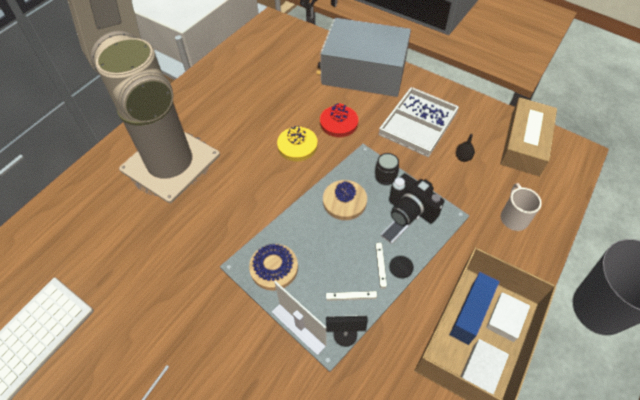

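View pics/top0.png

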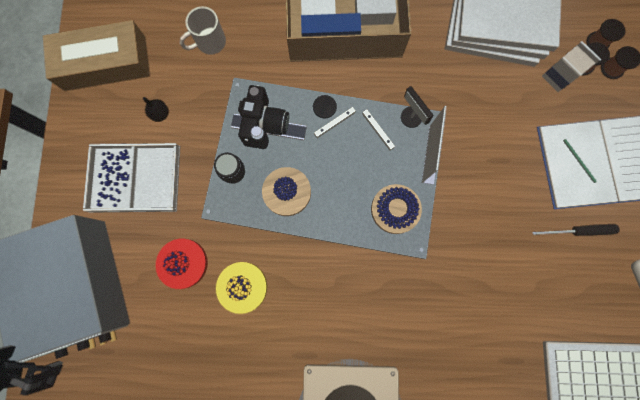

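The scene picture shows the true ball model (345,197), ring (273,264), camera (415,200), spare lens (387,167), cap (401,266) and V-stop (350-380, 265-295). In the top picture these are ball (286,190), shutter cap (257,132), V bars (335,122)/(379,129). The red and yellow look-alikes are off the board.

```bash
cat > h.py <<'E'
import numpy as np, cv2
from scipy.spatial.transform import Rotation as R
def ray(p,uv):
    K=p['camera_matrix']; uv=np.atleast_2d(np.array(uv,float))
    d=np.c_[(uv[:,0]-K[0,2])/K[0,0],(uv[:,1]-K[1,2])/K[1,1]]; u=d.copy()
    for _ in range(10): u=d/(1+p['k1']*(u**2).sum(1))[:,None]
    return np.c_[u,np.ones(len(u))]
def rot(p): return R.from_euler('xyz',p['orientation'],degrees=True).as_matrix()
def plane(p,uv,z):
    D=ray(p,uv)@rot(p).T; e=np.array(p['eye']); return e+D*((z-e[2])/D[:,2])[:,None]
def cloud(p,d):
    v,u=np.mgrid[:d.shape[0],:d.shape[1]]
    P=(ray(p,np.c_[u.ravel(),v.ravel()])*d.reshape(-1,1))@rot(p).T+np.array(p['eye'])
    P[d.ravel()==0]=np.nan
    return P.reshape(*d.shape,3)
def circ(P):
    A=np.c_[2*P[:,:2],np.ones(len(P))]; s=np.linalg.lstsq(A,(P[:,:2]**2).sum(1),rcond=None)[0]
    return s[:2],np.sqrt(s[2]+s[0]**2+s[1]**2)
E
python3 - <<'E'
from bench import optics
from h import *
z=np.load('pics/top.npz'); im,d=z['im'],z['d']; p=optics.camera_params('top')
print('corners',plane(p,[(236,79),(445,107),(426,257),(204,218)],12).round(0).tolist())
roi=np.zeros(im.shape[:2],np.uint8); roi[85:250,215:440]=1
hsv=cv2.cvtColor(im,cv2.COLOR_BGR2HSV)
wood=((hsv[...,1]>60)&(hsv[...,0]<25)&(hsv[...,2]>120)).astype(np.uint8)*roi
for c in cv2.findContours(wood,cv2.RETR_EXTERNAL,2)[0]:
    if cv2.contourArea(c)>400:
        h=cv2.convexHull(c)[:,0]; e=cv2.fitEllipse(h); P=plane(p,h,32); print('disc',cv2.contourArea(c),e,[np.round(x,1) for x in circ(P)])
wh=((hsv[...,1]<40)&(hsv[...,2]>200)).astype(np.uint8)*roi; wh[:, :300]=0; wh[:, 405:]=0
for c in cv2.findContours(wh,cv2.RETR_EXTERNAL,2)[0]:
    if cv2.contourArea(c)>60:
        b=cv2.boxPoints(cv2.minAreaRect(c)); P=plane(p,b,28); print('bar',P[:,:2].round(1).tolist())
C=cloud(p,d); 
s=C[118:146,244:272].reshape(-1,3); s=s[abs(s[:,2]-120)<5]; print('cap',len(s),np.nanmedian(s,0),s.min(0),s.max(0),plane(p,[(257,132)],122))
cv2.imwrite('pics/crop1.png',cv2.resize(im[75:230,195:425],None,fx=3.4,fy=3.4,interpolation=cv2.INTER_CUBIC))
E
```

```text
corners [[813.0, 305.0, 12.0], [742.0, -238.0, 12.0], [360.0, -179.0, 12.0], [444.0, 364.0, 12.0]]
disc 2060.5 ((297.44744873046875, 250.54769897460938), (34.57060241699219, 263.18499755859375), 100.56175231933594) [array([375.8, 144.2]), np.float64(183.2)]
disc 1834.5 ((396.2471618652344, 208.56443786621094), (48.368896484375, 49.701438903808594), 117.14682006835938) [array([ 473.7, -105.8]), np.float64(59.3)]
disc 1762.5 ((286.0355224609375, 191.00094604492188), (47.884925842285156, 48.45225524902344), 73.58554077148438) [array([512.4, 161.8]), np.float64(59.4)]
disc 482.5 ((412.87982177734375, 306.91168212890625), (17.431032180786133, 105.30908203125), 0.0) [array([ 468.7, -267.7]), np.float64(112.3)]
disc 1613.0 ((442.29852294921875, 111.26417541503906), (4.378782272338867, 5.831288814544678), 0.0) [array([860.7, -44.5]), np.float64(188.1)]
disc 539.0 ((189.6442108154297, 306.6645812988281), (13.94080638885498, 295.1251525878906), 0.0) [array([701.7, 358.4]), np.float64(85.1)]
bar [[719.9, -25.5], [727.8, -35.2], [631.8, -103.6], [624.2, -94.0]]
bar [[664.2, 96.2], [732.9, 0.8], [723.1, -5.5], [654.6, 89.8]]
cap 88 [634.87421643 226.50085177 122.53617339] [620.79041555 214.72692534 115.55385344] [666.5042757  237.9722809  124.91108095] [[630.43897277 223.93498263 122.        ]]
```

View pics/crop1.png

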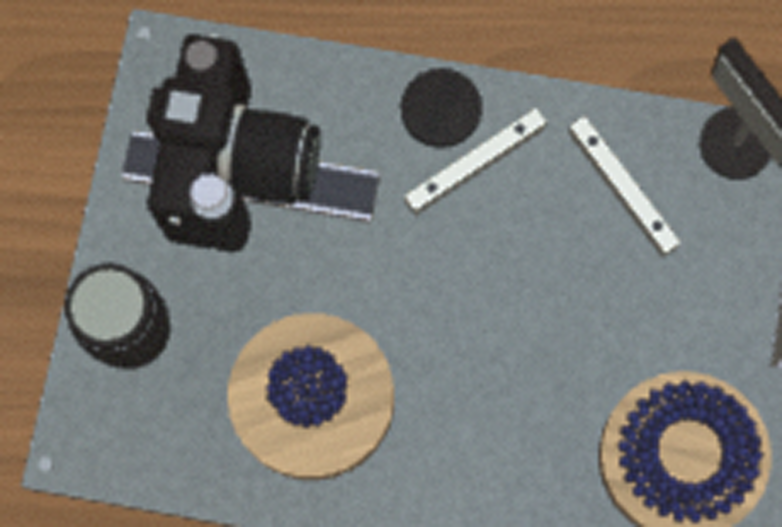

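The ball base is at world (512,162), measured radius 59.4 mm. From the bars I get board yaw ≈ -9° and the seat at ≈ (647,-3). The crop shows the shutter cap at (210,195) and the spare lens at (118,310). Plan: two pushes with the fingers ~30 mm apart, first onto the axis short of the V, then along x into it.

```bash
python3 -m pendant '[[0.35,-23.4,39.6,0,0],[0.35,-23.4,39.6,0,0],[0.35,-23.4,39.6,0,0],[0.35,-23.4,39.6,0,0],[0.35,-23.4,39.6,0,0],[0.35,-23.4,39.6,0,0],[0.35,-23.4,39.6,0,0],[0.35,-23.4,39.6,0,0],[0.35,-23.4,39.6,0,0],[0.35,-23.4,39.6,0,0]]'; python3 -m pendant '[[0.35,0,0,0,8],[0.35,0,0,0,8],[0.35,0,0,0,8],[0.35,0,0,0,8],[0.35,0,0,0,8],[0.35,0,0,0,8],[0.35,0,0,0,5],[0.35,0,0,0,0],[0.35,0,0,0,0]]'
cat > look.py <<'E'
import sys
from bench import r,optics
from h import *
SEAT=np.array([646.6,-3.0]); a=np.radians(-9); X=np.array([np.cos(a),np.sin(a)]); Y=np.array([-X[1],X[0]])
def disc(n,u=None,save=None):
    p=optics.camera_params(n); im,d=optics.snapshot(n)
    if save: cv2.imwrite(save,im); np.savez(save[:-3]+'npz',im=im,d=d)
    hsv=cv2.cvtColor(im,cv2.COLOR_BGR2HSV)
    m=((hsv[...,1]>60)&(hsv[...,0]<25)&(hsv[...,2]>120))
    C=cloud(p,d); m=(m&(abs(C[...,2]-32)<7)&(abs(C[...,0]-600)<150)).astype(np.uint8)
    for c in cv2.findContours(m,cv2.RETR_EXTERNAL,2)[0]:
        if cv2.contourArea(c)>300:
            P=plane(p,cv2.convexHull(c)[:,0],32); ctr,rad=circ(P); print(n,'disc',ctr.round(1),'r',rad.round(1),'rel seat',(X@(ctr-SEAT)).round(1),(Y@(ctr-SEAT)).round(1))
if __name__=='__main__':
    s=r.sense(); print(s['time'],s['tool_pos'].round(1) if hasattr(s['tool_pos'],'round') else s['tool_pos'],s['tcp_rot'],s['ft_force'],s['finger_gap'])
    for n in sys.argv[2:] : disc(n,save=f'pics/{sys.argv[1]}_{n}.png')
E
python3 look.py a scene wrist
```

```text
time: 1.9
tool_pos: [481.1, 244.2, 231.6]
tcp_rot: [180.0, -0.0, 74.4]
ft_force: [0.8, 1.2, 0.2]
finger_gap: 30.0
time: 2.8
tool_pos: [480.0, 245.8, 231.3]
tcp_rot: [-180.0, -0.0, 21.5]
ft_force: [0.4, -0.3, -0.2]
finger_gap: 30.0
2.8 [480.  245.8 231.3] [-1.79999822e+02 -5.72236894e-03  2.15288992e+01] [ 0.44489022 -0.32074166 -0.16180689] 30.030604253925276
scene disc [516.9 158.6] r 60.7 rel seat -153.4 139.3
wrist disc [513.7 160.4] r 60.2 rel seat -156.8 140.6
```

```bash
python3 -m pendant '[[0.35,0,0,40,0],[0.35,0,0,40,0],[0.35,0,0,40,0],[0.35,0,0,40,0],[0.35,0,0,35,0],[0.35,0,0,19,0],[0.35,0,0,0,0],[0.35,0,0,0,0]]'; python3 look.py b scene wrist
```

```text
time: 3.7
tool_pos: [480.1, 245.9, 17.8]
tcp_rot: [-180.0, 0.0, 21.4]
ft_force: [0.5, 0.3, 0.9]
finger_gap: 29.6
3.7 [480.1 245.9  17.8] [-1.79999658e+02  1.32147570e-02  2.14173692e+01] [0.48893187 0.342447   0.85663637] 29.55521006254389
scene disc [517.  158.4] r 60.8 rel seat -153.2 139.1
wrist disc [496.  204.6] r 19.1 rel seat -181.2 181.5
```

View pics/b_scene.png

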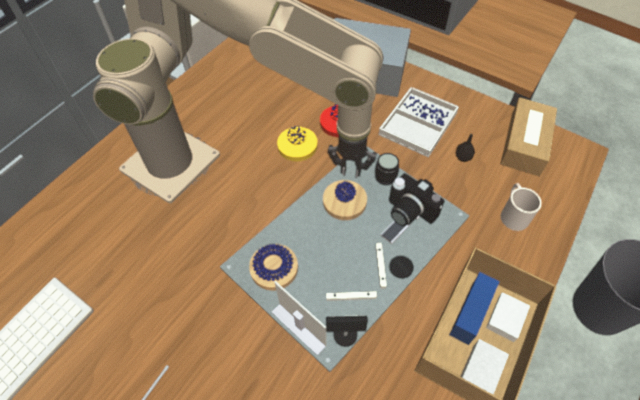

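View pics/b_wrist.png

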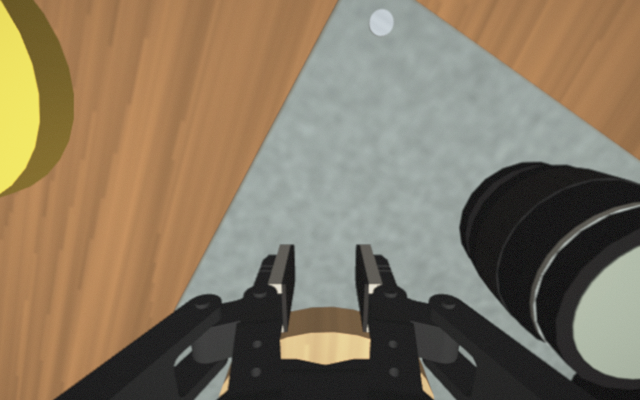

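The fingers (wrist picture, 285/365, 280) stand just behind the base edge and clear of the spare lens at right. Pushing gently now.

```bash
python3 -m pendant '[[0.35,0,10,0,0],[0.35,0,10,0,0],[0.35,0,8,0,0],[0.35,0,8,0,0],[0.35,0,8,0,0],[0.35,0,8,0,0],[0.35,0,8,0,0],[0.35,0,6,0,0],[0.35,0,3,0,0],[0.35,0,0,0,0]]'; python3 look.py c scene
```

```text
time: 4.8
tool_pos: [505.2, 181.1, 17.2]
tcp_rot: [180.0, 0.0, 21.3]
ft_force: [-0.4, -0.6, -0.3]
finger_gap: 29.5
4.8 [505.2 181.1  17.2] [1.79991731e+02 9.30512935e-03 2.13413002e+01] [-0.37855077 -0.60032024 -0.3232513 ] 29.488226184645892
scene disc [532.6 114.7] r 61.1 rel seat -131.0 98.5
```

```bash
python3 -m pendant '[[0.35,0,5,0,0],[0.35,0,8,0,0],[0.35,0,8,0,0],[0.35,0,8,0,0],[0.35,0,8,0,0],[0.35,0,8,0,0],[0.35,0,8,0,0],[0.35,0,5,0,0],[0.35,0,3,0,0],[0.35,0,0,0,0]]'; python3 look.py d scene
```

```text
time: 5.85
tool_pos: [527.5, 124.3, 17.3]
tcp_rot: [180.0, -0.0, 21.3]
ft_force: [-0.2, -0.6, 0.2]
finger_gap: 29.7
5.85 [527.5 124.3  17.3] [ 1.79991429e+02 -4.60110151e-03  2.13452356e+01] [-0.19960079 -0.58857376  0.2388153 ] 29.671150369900424
scene disc [554.8  58.5] r 61.3 rel seat -100.3 46.3
```

```bash
python3 -m pendant '[[0.35,0,5,0,0],[0.35,0,8,0,0],[0.35,0,8,0,0],[0.35,0,8,0,0],[0.35,0,8,0,0],[0.35,0,8,0,0],[0.35,0,5,0,0],[0.35,0,3,0,0],[0.35,0,0,0,0]]'; python3 look.py e scene
```

```text
time: 6.8
tool_pos: [546.8, 74.9, 17.3]
tcp_rot: [180.0, -0.0, 21.3]
ft_force: [-0.1, 0.4, -0.1]
finger_gap: 29.9
6.8 [546.8  74.9  17.3] [ 1.79990013e+02 -4.89628104e-03  2.13425857e+01] [-0.11560509  0.4146419  -0.14329619] 29.88774760801585
scene disc [573.3   9.5] r 60.3 rel seat -74.4 0.9
```

```bash
python3 -m pendant '[[0.35,0,-15,0,0],[0.35,0,-15,0,0],[0.35,0,0,-40,0],[0.35,0,0,-60,0],[0.35,0,0,-10,0]]' | tail -4; python3 -m pendant '[[0.35,0,0,0,-8],[0.35,0,0,0,-8],[0.35,0,0,0,-8],[0.35,0,0,0,-8],[0.35,0,0,0,-8],[0.35,0,0,0,-8],[0.35,0,0,0,-8],[0.35,0,0,0,-4],[0.35,0,0,0,0]]'|head -3;  python3 -m pendant '[[0.35,-30,-15,0,0],[0.35,-30,-15,0,0],[0.35,-25,-10,0,0],[0.35,0,0,0,0],[0.35,0,0,0,0]]'; python3 look.py f scene wrist
```

```text
tool_pos: [538.8, 105.4, 123.8]
tcp_rot: [179.9, -0.5, 21.5]
ft_force: [1.0, 0.1, 0.6]
finger_gap: 29.5
time: 8.25
tool_pos: [535.1, 104.6, 117.1]
tcp_rot: [-180.0, -0.0, 81.5]
time: 8.75
tool_pos: [483.3, 25.6, 117.4]
tcp_rot: [180.0, -0.0, 81.2]
ft_force: [0.1, 0.1, 0.0]
finger_gap: 30.0
8.75 [483.3  25.6 117.4] [ 1.79967565e+02 -2.58252112e-02  8.12243432e+01] [0.12183304 0.06407054 0.03891216] 29.987432888992764
scene disc [573.5   9.1] r 60.1 rel seat -74.1 0.6
wrist disc [568.3  25.8] r 54.7 rel seat -81.8 16.2
wrist disc [ 479.4 -118.5] r 21.6 rel seat -147.1 -140.2
wrist disc [484.8 -97.4] r 47.6 rel seat -145.0 -118.5
```

View pics/f_wrist.png

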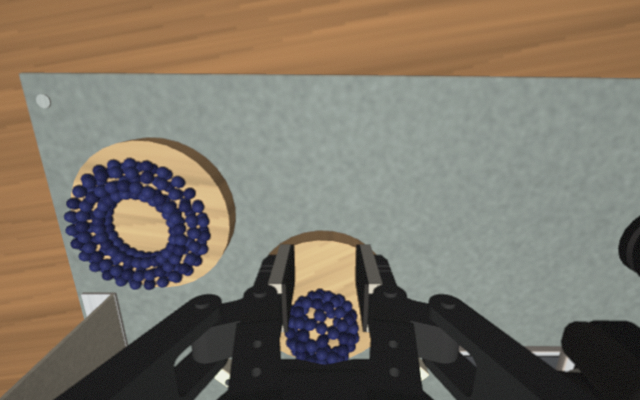

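Ball (322,325) is centred between the fingers and the board edge is level in the picture, so the yaw is right. Descending and pushing along x.

```bash
python3 -m pendant '[[0.35,0,0,40,0],[0.35,0,0,40,0],[0.35,0,0,20,0],[0.35,0,0,0,0]]'|tail -5; python3 -m pendant '[[0.35,0,10,0,0],[0.35,0,8,0,0],[0.35,0,8,0,0],[0.35,0,8,0,0],[0.35,0,8,0,0],[0.35,0,8,0,0],[0.35,0,8,0,0],[0.35,0,8,0,0],[0.35,0,4,0,0],[0.35,0,0,0,0]]'; python3 look.py g scene
```

```text
time: 9.25
tool_pos: [481.3, 26.3, 14.3]
tcp_rot: [-179.7, 0.0, 81.4]
ft_force: [-0.4, 0.0, 0.6]
finger_gap: 29.7
time: 10.25
tool_pos: [553.3, 14.6, 17.3]
tcp_rot: [180.0, 0.0, 81.4]
ft_force: [-0.3, 0.6, 0.1]
finger_gap: 30.0
10.25 [553.3  14.6  17.3] [1.79973619e+02 9.30570563e-06 8.13629210e+01] [-0.26755195  0.56345277  0.06291191] 29.96254582706465
scene disc [622.3   3.6] r 59.8 rel seat -25.0 2.7
```

```bash
python3 -m pendant '[[0.35,0,4,0,0],[0.35,0,4,0,0],[0.35,0,4,0,0],[0.35,0,4,0,0],[0.35,0,3,0,0],[0.35,0,0,0,0]]'; python3 look.py h scene;  python3 -m pendant '[[0.35,0,1,0,0],[0.35,0,1,0,0],[0.35,0,0,0,0]]';python3 -m pendant '[[0.35,0,1,0,0],[0.35,0,1,0,0],[0.35,0,0,0,0]]'
```

```text
time: 10.9
tool_pos: [572.0, 11.8, 17.4]
tcp_rot: [180.0, -0.0, 81.4]
ft_force: [-0.5, -0.1, 0.2]
finger_gap: 29.8
10.9 [572.   11.8  17.4] [ 1.79961373e+02 -1.25812877e-03  8.13658085e+01] [-0.53336155 -0.12410523  0.15425405] 29.782896579219713
scene disc [6.403e+02 5.000e-01] r 60.1 rel seat -6.8 2.4
time: 11.25
tool_pos: [573.4, 11.6, 17.3]
tcp_rot: [-180.0, -0.0, 81.4]
ft_force: [-1.1, -0.0, -0.5]
finger_gap: 29.7
time: 11.55
tool_pos: [575.5, 11.3, 17.3]
tcp_rot: [180.0, 0.0, 81.4]
ft_force: [0.2, -0.8, -0.4]
finger_gap: 30.2
```

```bash
for i in 1 2; do  python3 -m pendant '[[0.35,0,1,0,0],[0.35,0,1,0,0],[0.35,0,0,0,0]]' | sed -n '2p;4p'; done; python3 -m pendant '[[0.35,0,1,0,0],[0.35,0,0,0,0]]'| sed -n '2p;4p'; python3 look.py i scene
```

```text
tool_pos: [576.7, 10.9, 17.0]
ft_force: [-5.4, -0.5, 3.1]
tool_pos: [577.6, 10.3, 16.6]
ft_force: [-8.4, -1.8, 3.6]
tool_pos: [578.0, 10.0, 16.3]
ft_force: [-11.0, -3.0, 4.2]
12.35 [578.   10.   16.3] [-1.79722261e+02  7.98073657e-02  8.13542053e+01] [-10.96436257  -3.04069026   4.24048524] 29.85691933274874
scene disc [645.8  -2.3] r 59.9 rel seat -0.9 0.5
```

```bash
python3 -m pendant '[[0.35,0,1,0,0],[0.35,0,1,0,0],[0.35,0,0,0,0],[0.35,0,0,0,0]]'| sed -n '2p;4p'; python3 -m pendant '[[0.35,0,1,0,0],[0.35,0,1,0,0],[0.35,0,0,0,0],[0.35,0,0,0,0]]'| sed -n '2p;4p'; python3 look.py i scene
```

```text
tool_pos: [578.8, 9.4, 15.8]
ft_force: [-14.0, -4.9, 5.1]
tool_pos: [580.4, 9.4, 15.6]
ft_force: [-16.1, -3.3, 6.2]
13.2 [580.4   9.4  15.6] [-1.79545423e+02  1.05584157e-01  8.13458244e+01] [-16.1245431   -3.32918042   6.20612166] 29.77709781122012
scene disc [648.5  -5.7] r 59.7 rel seat 2.3 -2.3
```

```bash
for i in 1 2; do python3 -m pendant '[[0.35,0,1,0,0],[0.35,0,1,0,0],[0.35,0,0,0,0],[0.35,0,0,0,0]]'| sed -n '2p;4p'; python3 look.py j scene; done
python3 - <<'E'
from bench import optics
from h import *
z=np.load('pics/j_scene.npz'); im,d=z['im'],z['d']; p=optics.camera_params('scene'); C=cloud(p,d)
hsv=cv2.cvtColor(im,cv2.COLOR_BGR2HSV)
wh=((hsv[...,1]<50)&(hsv[...,2]>190)&(abs(C[...,2]-28)<9)&(C[...,0]>600)&(C[...,0]<760)&(C[...,1]>-130)&(C[...,1]<120)).astype(np.uint8)
for c in cv2.findContours(wh,cv2.RETR_EXTERNAL,2)[0]:
    if cv2.contourArea(c)>60: print('bar',plane(p,cv2.boxPoints(cv2.minAreaRect(c)),28)[:,:2].round(1).tolist())
cv2.imwrite('pics/crop2.png',cv2.resize(im[180:320,300:440],None,fx=4,fy=4,interpolation=cv2.INTER_CUBIC))
E
```

```text
tool_pos: [580.6, 9.3, 15.0]
ft_force: [-22.5, -3.4, 9.3]
13.65 [580.6   9.3  15. ] [-1.79323317e+02  1.28007282e-01  8.13469863e+01] [-22.45890092  -3.38244912   9.27531266] 29.86987982560518
scene disc [648.6  -5.6] r 59.7 rel seat 2.4 -2.3
tool_pos: [580.7, 9.0, 14.3]
ft_force: [-28.9, -3.7, 12.3]
14.1 [580.7   9.   14.3] [-1.79097354e+02  1.57845915e-01  8.13384171e+01] [-28.90356689  -3.72467881  12.32849959] 29.84371891472599
scene disc [648.4  -5.8] r 59.7 rel seat 2.2 -2.4
bar [[626.4, -93.8], [720.3, -26.0], [729.1, -39.9], [635.9, -107.0]]
bar [[655.7, 86.6], [666.3, 95.7], [735.4, -1.0], [725.4, -9.5]]
```

View pics/crop2.png

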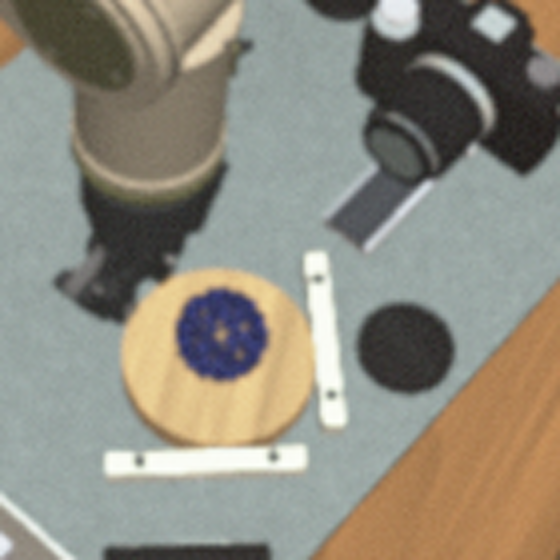

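The crop shows the base touching both bars (right bar at (325,340), lower bar at (215,450)). It also stopped dead while the force rose from 16 to 29 N, so it is home. Backing off.

```bash
python3 -m pendant '[[0.35,0,-3,0,0],[0.35,0,-3,0,0],[0.35,0,-4,0,0],[0.35,0,-10,0,0],[0.35,0,-20,0,0],[0,0,-10,0,0],[0,0,0,-50,0],[0,0,0,-50,0],[0,0,0,-50,0],[0,0,0,0,0]]'
python3 - <<'E'
from bench import r,optics
from h import *
from look import disc
disc('scene')
for n in ['scene','top','wrist']:
    p=optics.camera_params(n); im,d=optics.snapshot(n); C=cloud(p,d)
    cv2.imwrite(f'pics/k_{n}.png',im)
    hsv=cv2.cvtColor(im,cv2.COLOR_BGR2HSV)
    m=((hsv[...,1]<70)&(hsv[...,2]>130)&(abs(C[...,2]-122)<7)&(abs(C[...,0]-634)<35)&(abs(C[...,1]-225)<35)).astype(np.uint8)
    for c in cv2.findContours(m,cv2.RETR_EXTERNAL,2)[0]:
        if cv2.contourArea(c)>15:
            h=cv2.convexHull(c)[:,0]; P=plane(p,h,121); q=np.zeros_like(m); cv2.drawContours(q,[c],-1,1,-1); print(n,len(h),cv2.contourArea(c),[x.round(1) for x in circ(P)],np.nanmedian(C[q>0],0).round(1),'box',P.min(0).round(1),P.max(0).round(1))
E
```

```text
time: 15.15
tool_pos: [544.0, 16.7, 177.0]
tcp_rot: [179.1, -0.1, 81.4]
ft_force: [1.0, -0.1, 0.5]
finger_gap: 0.3
scene disc [649.1  -6. ] r 59.5 rel seat 2.9 -2.6
scene 10 48.5 [array([633.6, 225.1]), np.float64(12.0)] [634.5 223.8 122.6] box [623.  213.3 121. ] [645.1 237.1 121. ]
top 13 71.0 [array([633.3, 226.4]), np.float64(11.8)] [632.7 226.3 122.5] box [621.2 215.  121. ] [645.1 238.  121. ]
wrist 11 411.0 [array([634.4, 225.8]), np.float64(12.8)] [632.5 218.2 123.8] box [622.6 213.  121. ] [647.7 227.9 121. ]
```

```bash
python3 -m pendant '[[0,37,9.6,0,0],[0,37,9.6,0,0],[0,37,9.6,0,0],[0,37,9.6,0,0],[0,37,9.6,0,0],[0,35,9.4,0,0],[0,0,0,0,0],[0,0,0,0,0]]'; python3 -m pendant '[[0,0,0,20,0],[0,0,0,20,0],[0,0,0,5,0],[0,0,0,0,0],[0,0,0,0,0]]'
```

```text
time: 16.15
tool_pos: [627.2, 226.2, 164.2]
tcp_rot: [-179.8, 0.1, 81.5]
ft_force: [1.0, -0.7, -0.2]
finger_gap: -0.4
time: 16.65
tool_pos: [628.4, 224.9, 122.7]
tcp_rot: [-180.0, 0.0, 81.3]
ft_force: [-0.0, -0.8, 2.2]
finger_gap: -0.0
```

```bash
python3 -m pendant '[[0,0,0,-4,0],[0,1.5,5,0,0],[0,0,0,0,0],[0,0,0,0,0]]'; for i in 1 2; do python3 -m pendant '[[0,0,0,2,0],[0,0,0,0,0],[0,0,0,0,0]]'|sed -n '1,2p;4p'; done; for i in 1 2 3; do python3 -m pendant '[[0,0,0,1,0],[0,0,0,0,0],[0,0,0,0,0]]'|sed -n '1,2p;4p'; done
```

```text
time: 17.05
tool_pos: [633.9, 226.5, 126.3]
tcp_rot: [180.0, -0.0, 81.4]
ft_force: [0.3, 0.4, -0.5]
finger_gap: -0.2
time: 17.35
tool_pos: [633.5, 226.4, 123.9]
ft_force: [-0.1, 0.2, -0.2]
time: 17.65
tool_pos: [633.8, 226.6, 122.6]
ft_force: [-0.4, -1.0, 1.8]
time: 17.95
tool_pos: [633.8, 226.5, 121.5]
ft_force: [0.2, 0.8, 2.2]
time: 18.25
tool_pos: [633.8, 226.6, 120.4]
ft_force: [-0.1, -0.0, 3.6]
time: 18.55
tool_pos: [633.8, 226.5, 119.6]
ft_force: [-0.2, 0.0, 5.4]
```

```bash
python3 -m pendant '[[0,0,0,0.3,0],[0,0,0,0,0],[0,0,0,0,0],[0,0,0,0,0],[0,0,0,0,0],[0,0,0,0,0],[0,0,0,0,0],[0,0,0,0,0],[0,0,0,0,0],[0,0,0,0,0]]'; python3 -m pendant '[[0,0,0,0,0],[0,0,0,0,0],[0,0,0,0,0],[0,0,0,0,0],[0,0,0,0,0],[0,0,0,0,0],[0,0,0,0,0],[0,0,0,0,0]]'; python3 look.py l scene
python3 - <<'E'
import cv2,numpy as np
a=np.load('pics/j_scene.npz')['im'][160:240,370:450]; b=np.load('pics/l_scene.npz')['im'][160:240,370:450]
cv2.imwrite('pics/crop3.png',cv2.resize(np.hstack([a,b]),None,fx=5,fy=5,interpolation=cv2.INTER_CUBIC))
E
```

```text
time: 19.55
tool_pos: [633.9, 226.6, 119.6]
tcp_rot: [180.0, -0.0, 81.4]
ft_force: [-1.3, 1.1, 6.5]
finger_gap: -0.2
time: 20.35
tool_pos: [633.8, 226.6, 119.6]
tcp_rot: [180.0, -0.0, 81.4]
ft_force: [-1.6, 0.4, 5.4]
finger_gap: 0.2
20.35 [633.8 226.6 119.6] [ 1.79974354e+02 -1.35130747e-02  8.13682716e+01] [-1.62621201  0.36375798  5.38274041] 0.17041673884592146
scene disc [648.9  -5.8] r 59.3 rel seat 2.7 -2.4
```

View pics/crop3.png

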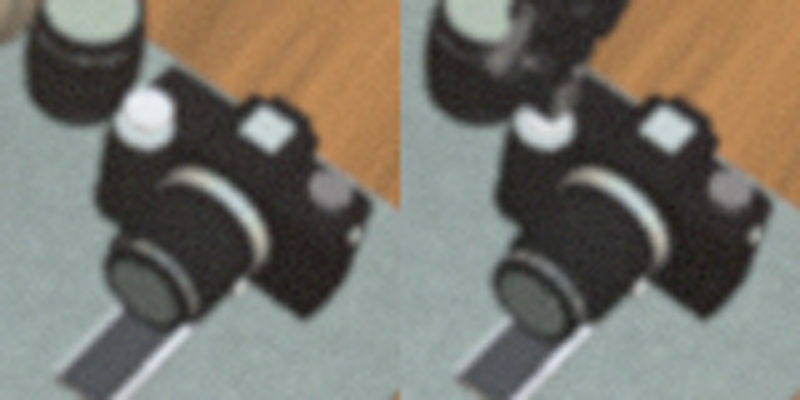

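The lens front has run out (crop (150,285) before, (135,300) now) and the model has not moved. Pressing all the way down.

```bash
for i in 1 2 3; do python3 -m pendant '[[0,0,0,1,0],[0,0,0,1,0],[0,0,0,0,0],[0,0,0,0,0]]'|sed -n '1,2p;4p'; done
```

```text
time: 20.8
tool_pos: [633.9, 226.6, 117.9]
ft_force: [-2.4, 0.3, 8.4]
time: 21.2
tool_pos: [633.9, 226.6, 116.1]
ft_force: [-3.4, 0.3, 9.5]
time: 21.6
tool_pos: [634.0, 226.7, 115.9]
ft_force: [-8.4, -2.4, 19.8]
```

```bash
python3 -m pendant '[[0,0,0,0,0],[0,0,0,-3,0],[0,0,0,-5,0],[0,0,0,-10,0],[0,0,0,-40,0],[0,0,0,-50,0],[0,0,0,0,0],[0,0,0,0,0],[0,0,0,0,0],[0,0,0,0,0]]'; python3 look.py m scene top
python3 - <<'E'
import cv2
cv2.imwrite('pics/crop4.png',cv2.resize(cv2.imread('pics/m_scene.png')[130:350,210:480],None,fx=2.6,fy=2.6))
from bench import optics
for q in ['ring_base','spare_lens','lens_cap']: print(q,[(x['at'].round() if hasattr(x['at'],'round') else x['at'],x['score']) for x in optics.search_frame('scene',q)][:1])
E
```

```text
time: 22.6
tool_pos: [632.6, 226.2, 218.6]
tcp_rot: [-179.8, 0.1, 81.4]
ft_force: [-0.4, -0.3, -0.3]
finger_gap: -0.1
22.6 [632.6 226.2 218.6] [-1.79806614e+02  8.82106107e-02  8.13681274e+01] [-0.35719074 -0.27365841 -0.27080412] -0.07885258277213354
scene disc [649.   -5.8] r 59.3 rel seat 2.8 -2.4
top disc [646.4  -3.3] r 59.4 rel seat -0.2 -0.3
ring_base [([485.1, -115.9, 43.1], 0.76)]
spare_lens [([573.8, 279.9, 73.9], 0.86)]
lens_cap [([741.5, 63.8, 14.3], 0.56)]
```

View pics/crop4.png

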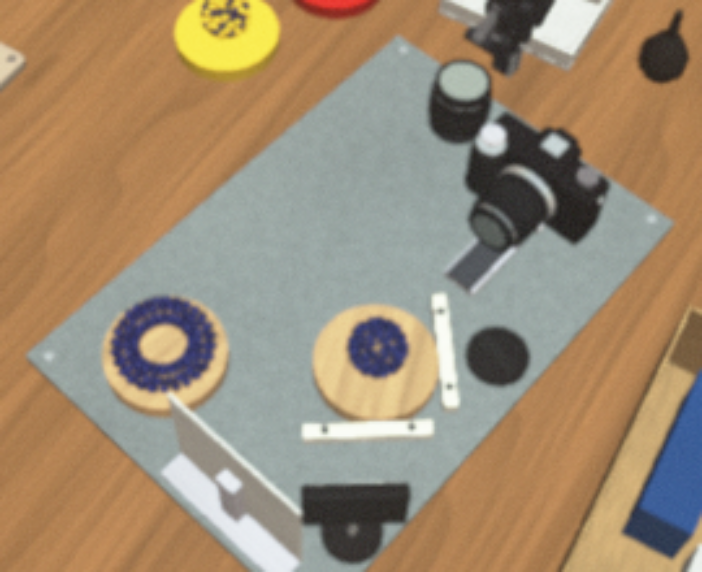

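The top camera puts the base 0.4 mm from the seat. The last picture shows the model against both bars (378,360), the button up (491,137) and everything else in place.

```bash
python3 -c "
from bench import hand_in; print(hand_in())"
```

```text
the job is handed in; nothing more can be done
None
```

The picture has been taken and the job is handed in at about 22.6 s of the 72 s allowed. The hand-in reports no verdict.

- **Pushing:** I slid the ball model by its base, with the fingers about 30 mm apart, onto the V-stop's axis and then along x. It first caught on one jaw, then slid across until it stopped dead on both. The push force rose from 16 to 29 N with no further movement.
- **Shutter:** I held the button half-pressed at about 5.5 to 6.5 N for nearly 2 s. A picture showed the lens run out before I went further. I then pressed it down to the hard stop, about 7 mm of cap travel with up to 20 N at the end, and let go straight up.
- **Last checks:**
  - **Ball model:** the top camera puts the base 0.4 mm from the seat. The scene camera says 3.7 mm; it was also 3–5 mm off at the start, so I trust the top camera.
  - **Other things on the board:** ring model, spare lens and lens cap were found within about 6 mm of their starts, which is detector scatter.
  - **Button and arm:** the button looks fully up, and the arm hangs clear with no force on it.
- **Not measured:** I could not read the button's joint values. I judged the first click and full press from force and travel.

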